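# Damp and crack open a stuck palette box

## Task

The lid of the stay-wet palette box is stuck on its seal. Press the mister's nozzle cap all the way down and let it spring back up, to damp the seam; then take the lid by its bar handle, pull it up free of the seal without jerking it more than about 60 mm up, and finish while still holding it by the bar, level, still and clear of the box, straight above it and about 30 mm higher than when shut (25 to 40 mm is fine). Leave everything else on the table where it is.

Things in the scene. Friction and masses are not known exactly. Their poses are not given: they have to be found in the camera images.
- keeper: Stay-wet palette box, a fixed white plastic box 170 mm (its x) by 200 mm (its y), 55 mm tall. Origin: centre of its underside, on the table. Its x axis points roughly away from the robot, turned by up to 0.3 rad. Covered by the lid.
- bar (a point): Centre of the straight square steel handle bar over the middle of the lid: 14 mm wide (along x), 14 mm high, 92 mm long (along y), axes as the box's. Shut, it is 95 mm above the table, right over the box's centre, and 32 mm above the lid's upper face. Free between its posts over 76 mm: it can be pinched from above across its width.
- lid_mid (a point): Centre of the lid's underside, 55 mm above the table when shut. The lid is a loose flat grey cover, 190 (x) by 230 mm (y), 8 mm thick, rim turned down 24 mm over the box, about 0.32 kg. A rubber seal along its +y and -y sides sticks: pulling straight up takes 12 to 20 N at its peak, in the first few mm; after 14 mm of lift it is clear of the seal, after 24 mm of the box, and only its weight is left.
- mister: Fixed white water mister bottle on a dark foot 80 mm across, bottle 60 mm across, standing to the +y side of the box with its nozzle towards the box. Origin: centre of its underside.
- cap (a joint): Travel of the mister's sprung grey nozzle cap, m: 0 up, 0.008 fully down. It moves straight down; 3 N starts it and about 8 N holds it fully down; it springs back when let go.
- cap_top (a point): Centre of the top face of the nozzle cap (a disc 32 mm across), 170 mm above the table when up.
- paint_a: Bystander: tall squeeze bottle of paint with a screw top, 62 mm across, 180 mm tall, loose. Leave it alone. Origin: centre of its underside.
- paint_b: Bystander: second tall squeeze bottle of paint, 62 mm across, 180 mm tall, loose. Leave it alone. Origin: centre of its underside.
- jar: Bystander: squat closed paint jar, 68 mm across, 70 mm tall, loose. Leave it alone. Origin: centre of its underside.
- rinse_tub: Bystander: open clear rinsing tub, 90 mm across at the rim, 75 mm tall, loose. Leave it alone. Origin: centre of its underside.
- foil_tray: Bystander: shallow metal tray, 140 x 210 x 25 mm, loose. Leave it alone. Origin: centre of its underside.
- brush: Bystander: paint brush lying down, 190 mm long, loose. Leave it alone. Origin: centre of its underside.
- print_block: Bystander: wooden printing block, 70 x 50 x 22 mm, loose. Leave it alone. Origin: centre of its underside.

How it is judged:
By the outcome, as a careful person would: the job done as asked, in the order asked, and still so for the second after the job is handed in, while the arm keeps its last pose, push and grip.
It also fails if it takes over 45 s, if anything falls off the work surface, if the arm or the gripper's body presses on something with over 40 N, if the wrist force passes 120 N, or if a joint passes its speed limit or range.

## Robot

A 6-joint arm with a two-finger parallel gripper is mounted at the origin on the work surface. World frame = base frame: x ahead of the robot, y to its left, z up, the work surface at z = 0. Lengths are in m, angles in rad, forces in N, time in s.
With the tool pointing down it reaches from about 0.35 to 0.775 m from the base axis. Payload 7.3 kg.
Tool frame: the origin (TCP) lies at the very end of the fingers, on their centre line; the grasp point (between the pads) lies 19 mm behind it; z points along the fingers, y is the line along which they close (so a half turn about z gives the same grasp; the last joint's range is limited). The gripper opens to 92 mm and grips with 3 to 60 N. Pads are 19 mm wide; open, the fingers measure 130 mm over their backs; the gripper's body (75 mm by 190 mm) begins 47 mm behind the grasp point.
Start: joints at [1.187, 0.342, 1.524, -0, 1.275, -0.146], TCP at [0.124, 0.51, 0.227] pointing down, gripper open.
Joint ranges: [-2.53, 2.53], [-0.77, 2.02], [0.04, 2.7], [-1, 4.14], [0.28, 2.66], [-3.11, 3.11]. Speed limits (rad/s): [2.57, 2.57, 3.14, 3.14, 3.14, 3.14].

## Interface

Orientations are given as [roll, pitch, yaw] about the fixed x, y, z axes, in that order (R = Rz(yaw) Ry(pitch) Rx(roll)).
In Python, from cell import robot gives the robot as it stands. The module is installed in compiled form; this text tells all that it offers.
- The arm moves only by the tool arm_command, never from a script. Its argument "moves" is a list of rows, each a list of 3 entries, a list of its own where there are three numbers: the shift along the tool's x, y, z in m, then the turn, a rotation vector about the tool's x, y, z in rad, then the finger opening in m, from 0 to 0.0918. In form: [[[dx, dy, dz], [ax, ay, az], claw], ...]. A call has exactly 5 rows; each row is the pose to reach, as a shift and turn from the pose commanded when the call began, along the tool's axes at that moment; what a row does not reach only later rows make up. A row lasts 1/10 s, in which the tool goes at most 50 mm and 8.59 degrees, less where a joint would pass 70% of its speed; a pose out of reach is approached as far as the arm can. A call with a gripper value outside its range is refused whole. The fingers move at their own pace and stop on an object; "squeeze" is the grip in N (left out, the last holds). Time passes only in rows, so rows that repeat a pose let the fingers close, or fill a call up. It gives the time, the measured TCP pose, the force, the opening and the grip force at its end, in the units of the state.
- robot.observe(): the state, without advancing time (a new reading comes with each control period).
- robot.read_camera(name): name is "scene" or "top" or "wrist"; returns the picture (400x640x3 uint8, red, green, blue); there is no depth.
- robot.camera_model(name): a dict with "fx", "fy", "cx", "cy" (pixels), "k1" (the pictures are not rectified: a ray, as slopes to the right and down, at radius r is drawn at 1 + k1 r^2 times it, then the intrinsics apply), "R" (3x3) and "t" (3): a world point X has camera coordinates R X + t. Camera axes: x right, y down, z forward; pixel columns grow to the right and rows downward; lengths in m; the calibration is good to about 2 mm. A picture is of the moment at which its call begins: read the wrist's pose just before it. camera_model takes no time and is no camera call; for the wrist camera it gives the pose at the moment of the call.
- robot.hand_in(): hands the job in; it is judged then, once.
The state is a dict: "time": time; "qpos": joint angles; "qvel": joint speeds; "joint_efforts": joint torques, N m; "tool_pos": TCP position; "tool_rot": TCP orientation; "contact_force": force on the tool from outside, world axes, zero at the start; "torque": the same for the moment, N m; "opening": finger opening in m; "grip_force": force on a finger pad.
Only numpy, scipy, OpenCV 4.12 (cv2) and the standard library are available. Lean on these libraries where they do the work, as an engineer would, in place of code of your own. Each camera call takes 0.05 s, during which the arm holds its last target. There are 200 camera calls.

## Working session

There is one attempt and no reset: what is moved stays moved. The work goes in short steps, Python scripts to look and compute and a tool call to move; the robot and the scene stay as the last step left them, time stands still between calls to the robot, and variables do not carry over. Pictures are saved under pics/ and viewed, at most 10 in all, crops included, and the job is handed in when it is done.

Besides the shell and the picture viewer there is one more tool, called after ">>>" by a JSON object that holds its "method" and its "body", one argument or row to a line. arm_command: Moves the arm, as the interface text tells. Its arguments: {"type":"object","properties":{"moves":{"type":"array"},"squeeze":{"type":"number"}},"required":["moves"]}

```bash
mkdir -p pics; cat > h.py <<'E'
import numpy as np, cv2
from cell import robot
from scipy.spatial.transform import Rotation as Ro
def snap(n,f):
    m=robot.camera_model(n); im=robot.read_camera(n); cv2.imwrite(f'pics/{f}.png',im[:,:,::-1]); return m
def ray(m,u,v):
    d=np.array([(u-m['cx'])/m['fx'],(v-m['cy'])/m['fy']]); s=d.copy()
    for _ in range(20): s=d/(1+m['k1']*(s@s))
    R=np.array(m['R']);t=np.array(m['t']); return -R.T@t, R.T@np.array([*s,1])
def atz(m,u,v,z):
    c,d=ray(m,u,v); return c+d*(z-c[2])/d[2]
def proj(m,X):
    p=np.array(m['R'])@X+m['t']; s=p[:2]/p[2]; s=s*(1+m['k1']*(s@s)); return s*[m['fx'],m['fy']]+[m['cx'],m['cy']]
def totool(d):
    s=robot.observe(); return Ro.from_euler('xyz',s['tool_rot']).inv().apply(d)
E
python3 - <<'E'
from h import *
for n in('top','scene'):
    m=snap(n,n); print(n,{k:np.round(v,3).tolist() for k,v in m.items()})
print({k:np.round(v,3) for k,v in robot.observe().items()})
E
```

```text
top {'fx': 516.031, 'fy': 516.031, 'cx': 324.916, 'cy': 191.263, 'k1': -0.001, 'R': [[0.012, -1.0, -0.015], [-0.987, -0.01, -0.162], [0.162, 0.017, -0.987]], 't': [-0.024, 0.545, 1.573]}
scene {'fx': 384.617, 'fy': 384.617, 'cx': 314.053, 'cy': 196.432, 'k1': -0.055, 'R': [[-0.313, 0.95, -0.002], [0.535, 0.174, -0.827], [-0.785, -0.26, -0.562]], 't': [0.193, -0.167, 1.782]}
{'time': np.float64(0.1), 'qpos': array([ 1.187,  0.343,  1.525,  0.   ,  1.275, -0.146]), 'qvel': array([-0.   , -0.002, -0.003, -0.   , -0.002,  0.001]), 'joint_efforts': array([ 3.0000e-03, -4.3201e+01, -2.4470e+01,  7.2000e-02,  5.3000e-02,
       -0.0000e+00]), 'tool_pos': array([0.123, 0.51 , 0.226]), 'tool_rot': array([-3.14 , -0.   ,  2.904]), 'contact_force': array([ 0.091, -0.205,  0.067]), 'torque': array([ 0.003, -0.037,  0.045]), 'grip_force': np.float64(0.0), 'opening': np.float64(0.091)}
```

View pics/top.png

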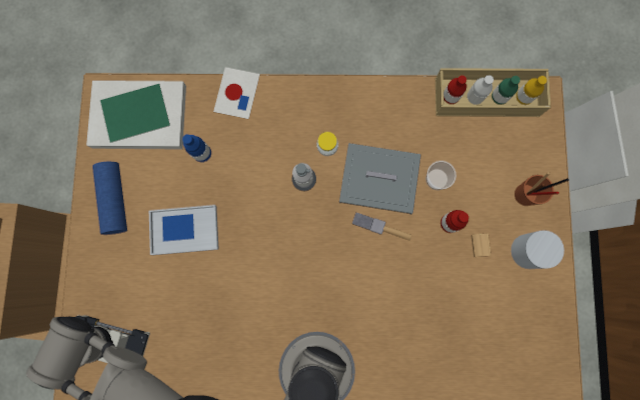

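View pics/scene.png

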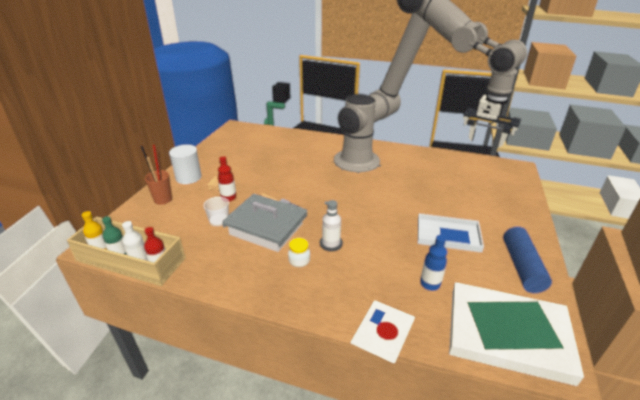

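The top view shows the lid centred near (381,178), the bar from (366,175) to (396,178), and the mister near (303,175). I'll enlarge that area.

```bash
python3 - <<'E'
import cv2
a=cv2.imread('pics/top.png')[130:230,285:425]
cv2.imwrite('pics/topc.png',cv2.resize(a,None,fx=5.5,fy=5.5,interpolation=cv2.INTER_CUBIC))
E
```

```text
(no output)
```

View pics/topc.png

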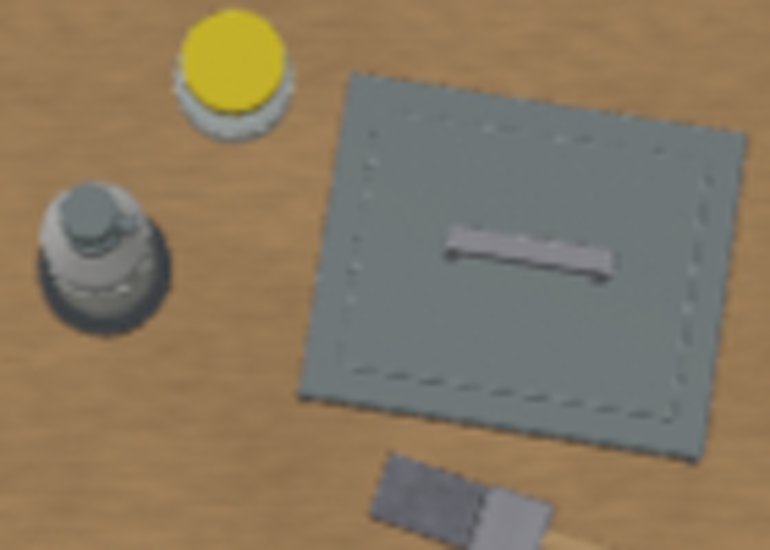

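```bash
cat >> h.py <<'E'
E
python3 - <<'E'
from h import *
m=robot.camera_model('top')
f=lambda x,y,z:atz(m,285+(x+.5)/5.5-.5,130+(y+.5)/5.5-.5,z)
cap=f(90,207,.170); print('cap',cap)
L=np.array([f(*p,.063) for p in((352,73),(746,134),(698,461),(302,398))]); print(L,L.mean(0))
e=L[0]-L[1]+L[3]-L[2]; x=L[0]-L[3]+L[1]-L[2]; print('yaw',np.arctan2(x[1],x[0]),np.arctan2(-e[0],e[1]))
bar=f(530,247,.102); print('bar',bar)
s=robot.observe();print(s['tool_pos'],s['tool_rot'])
print('to cap (tool)',totool(cap+[0,0,.03]-s['tool_pos']))
E
```

```text
cap [0.59496204 0.05062311 0.17      ]
[[ 0.69719463 -0.09077789  0.063     ]
 [ 0.66336191 -0.31475168  0.063     ]
 [ 0.47600773 -0.28473082  0.063     ]
 [ 0.5092882  -0.06362691  0.063     ]] [ 0.58646312 -0.18847183  0.063     ]
yaw -0.15118975832748494 -0.14966232247667974
bar [ 0.58903946 -0.18817719  0.102     ]
[0.12349016 0.50989802 0.22611287] [-3.14023742e+00 -2.13535040e-04  2.90377426e+00]
to cap (tool) [-0.56640486 -0.33524198  0.02644628]
```

The cap is at about (0.595, 0.051, 0.170). The bar is at about (0.588, -0.188, 0.095), with the box yaw at -0.15. I'll move towards the cap with the fingers closed, turning to the box yaw on the way.

>>> {"method": "arm_command", "body": {
  "moves": [
    [[-0.038, -0.0225, 0], [0, 0, 0.14], 0],
    [[-0.076, -0.045, 0], [0, 0, 0.28], 0],
    [[-0.114, -0.0675, 0], [0, 0, 0.42], 0],
    [[-0.152, -0.09, 0], [0, 0, 0.56], 0],
    [[-0.19, -0.1125, 0], [0, 0, 0.7], 0]
  ],
  "squeeze": 20
}}

```text
time: 0.6
tool_pos: [0.2826, 0.3547, 0.2265]
tool_rot: [-3.141, 0.0, 2.198]
contact_force: [-0.2, 0.5, -0.2]
opening: 0.0565
grip_force: 0.0
```

```bash
cat >> h.py <<'E'
cap=np.array([.595,.0506,.17]); bar=np.array([.588,-.188,.095]); yaw=1.421
def to(p,yw=yaw):
    s=robot.observe(); R=Ro.from_euler('xyz',s['tool_rot']); T=Ro.from_euler('xyz',[np.pi,0,yw])
    print('t',s['time'],'pos',np.round(s['tool_pos'],4),'rot',np.round(s['tool_rot'],4),'F',np.round(s['contact_force'],2),'op',s['opening'],'grip',s['grip_force'])
    print('shift',np.round(R.inv().apply(np.array(p)-s['tool_pos']),4),'turn',np.round((R.inv()*T).as_rotvec(),4))
E
python3 -c "
from h import *
to(cap+[-.0,0,.035])"
```

```text
t 0.6 pos [0.2826 0.3547 0.2265] rot [-3.1413  0.      2.1984] F [-0.2   0.46 -0.2 ] op 0.05646608941691345 grip 0.0
shift [-0.4296  0.0743  0.0215] turn [-3.000e-04  1.000e-04  7.774e-01]
```

>>> {"method": "arm_command", "body": {
  "moves": [
    [[-0.043, 0.0074, 0], [0, 0, 0.14], 0],
    [[-0.086, 0.0149, 0], [0, 0, 0.28], 0],
    [[-0.129, 0.0223, 0], [0, 0, 0.42], 0],
    [[-0.172, 0.0297, 0], [0, 0, 0.56], 0],
    [[-0.215, 0.037, 0], [0, 0, 0.7], 0]
  ]
}}

```text
time: 1.1
tool_pos: [0.4397, 0.2031, 0.2265]
tool_rot: [-3.141, -0.0, 1.498]
contact_force: [0.3, 0.3, 0.6]
opening: 0.0164
grip_force: 0.0
```

```bash
python3 -c "
from h import *
to(cap+[-.07,0,.06])"
```

```text
t 1.1 pos [0.4397 0.2031 0.2265] rot [-3.1412 -0.      1.4978] F [0.34 0.29 0.59] op 0.01643961146625944 grip 0.0
shift [-0.1459  0.0962 -0.0035] turn [-0.0004 -0.      0.0768]
```

>>> {"method": "arm_command", "body": {
  "moves": [
    [[-0.036, 0.024, 0], [0, 0, 0.02], 0],
    [[-0.073, 0.048, 0], [0, 0, 0.04], 0],
    [[-0.11, 0.072, 0], [0, 0, 0.06], 0],
    [[-0.146, 0.096, -0.003], [0, 0, 0.077], 0],
    [[-0.146, 0.096, -0.003], [0, 0, 0.077], 0]
  ]
}}

```text
time: 1.6
tool_pos: [0.5269, 0.0483, 0.2293]
tool_rot: [3.141, 0.001, 1.421]
contact_force: [0.5, 0.6, -0.3]
opening: 0.0003
grip_force: 0.0
```

```bash
python3 -c "
from h import *
m=snap('wrist','w1'); to(cap+[0,0,.012]); print(-np.array(m['R']).T@m['t'],np.round(m['R'],2).tolist(), proj(m,cap),proj(m,bar),[m[k] for k in('fx','cx','cy','k1')])"
```

```text
t 1.65 pos [0.5255 0.0504 0.2291] rot [-3.1408e+00  1.0000e-04  1.4227e+00] F [-0.87  0.18 -0.28] op 0.00058755601097395 grip 0.0
shift [0.0104 0.0687 0.047 ] turn [-0.0008  0.0001  0.0017]
[0.53887901 0.1283886  0.38586825] [[0.99, -0.15, 0.0], [-0.14, -0.94, 0.3], [-0.04, -0.29, -0.96]] [400.51835136 201.34827692] [390.05940309 356.99925348] [283.6252268801637, 316.98844395714383, 199.4876849447571, -0.012532461536055849]
```

View pics/w1.png

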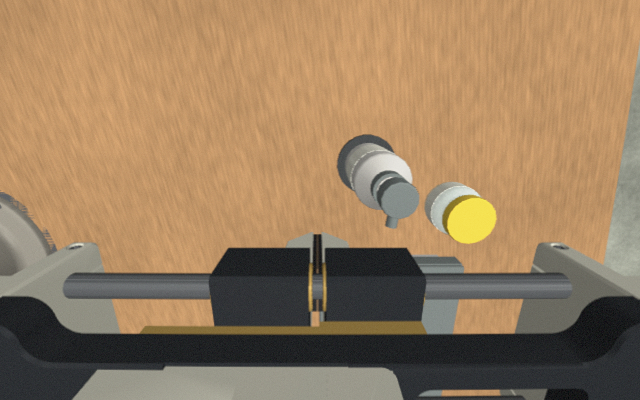

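The wrist view shows the cap disc centred at (398,198), against a predicted (400,201). That is a 2 mm correction, so I'm using cap (0.594, 0.052). Next is moving above it.

>>> {"method": "arm_command", "body": {
  "moves": [
    [[0.004, 0.034, 0], [0, 0, 0], 0],
    [[0.0085, 0.068, 0], [0, 0, 0], 0],
    [[0.0085, 0.068, 0.02], [0, 0, 0], 0],
    [[0.0085, 0.068, 0.04], [0, 0, 0], 0],
    [[0.0085, 0.068, 0.047], [0, 0, 0], 0]
  ]
}}

```text
time: 2.15
tool_pos: [0.5916, 0.0527, 0.1802]
tool_rot: [-3.137, 0.0, 1.428]
contact_force: [-0.4, -0.5, 0.4]
opening: 0.0004
grip_force: 0.0
```

```bash
python3 -c "
from h import *
to([.594,.052,.162])"
```

```text
t 2.15 pos [0.5916 0.0527 0.1802] rot [-3.1367e+00  1.0000e-04  1.4283e+00] F [-0.36 -0.46  0.43] op 0.0003541472162258546 grip 0.0
shift [-0.0003  0.0025  0.0182] turn [-0.0049  0.0001  0.0073]
```

>>> {"method": "arm_command", "body": {
  "moves": [
    [[0, 0, 0.006], [0, 0, 0], 0],
    [[0, 0, 0.01], [0, 0, 0], 0],
    [[0, 0, 0.014], [0, 0, 0], 0],
    [[0, 0, 0.018], [0, 0, 0], 0],
    [[0, 0, 0.019], [0, 0, 0], 0]
  ]
}}

```text
time: 2.65
tool_pos: [0.5936, 0.0516, 0.1645]
tool_rot: [3.14, -0.001, 1.427]
contact_force: [-2.1, 0.8, 6.3]
opening: 0.0005
grip_force: 3.1
```

>>> {"method": "arm_command", "body": {
  "moves": [
    [[0, 0, 0.001], [0, 0, 0], 0],
    [[0, 0, 0.002], [0, 0, 0], 0],
    [[0, 0, 0.003], [0, 0, 0], 0],
    [[0, 0, 0.004], [0, 0, 0], 0],
    [[0, 0, 0.005], [0, 0, 0], 0]
  ]
}}

```text
time: 3.15
tool_pos: [0.5938, 0.0516, 0.162]
tool_rot: [3.138, -0.001, 1.427]
contact_force: [-8.0, 1.2, 24.8]
opening: 0.0004
grip_force: 11.9
```

The cap is on its stop at z 0.162 and 25 N. I'll release it.

>>> {"method": "arm_command", "body": {
  "moves": [
    [[0, 0, 0], [0, 0, 0], 0],
    [[0, 0, -0.008], [0, 0, 0], 0],
    [[0, 0, -0.025], [0, 0, 0], 0],
    [[0, 0, -0.045], [0, 0, 0], 0],
    [[0, 0, -0.065], [0, 0, 0], 0]
  ]
}}

```text
time: 3.65
tool_pos: [0.5933, 0.0511, 0.2245]
tool_rot: [3.141, 0.0, 1.427]
contact_force: [-0.3, -0.1, 0.3]
opening: 0.0005
grip_force: 0.0
```

```bash
python3 -c "
from h import *
to(bar+[0,0,.125])"
```

```text
t 3.65 pos [0.5933 0.0511 0.2245] rot [3.1414e+00 1.0000e-04 1.4266e+00] F [-0.25 -0.08  0.26] op 0.00047198952716310323 grip 0.0
shift [-0.2374  0.0291  0.0045] turn [0.0002 0.0001 0.0056]
```

>>> {"method": "arm_command", "body": {
  "moves": [
    [[-0.048, 0.006, 0], [0, 0, 0.005], 0.05],
    [[-0.096, 0.012, 0], [0, 0, 0.005], 0.05],
    [[-0.144, 0.018, 0], [0, 0, 0.005], 0.05],
    [[-0.192, 0.024, 0], [0, 0, 0.005], 0.05],
    [[-0.237, 0.029, 0], [0, 0, 0.005], 0.05]
  ]
}}

```text
time: 4.15
tool_pos: [0.5878, -0.1898, 0.2239]
tool_rot: [3.141, 0.0, 1.421]
contact_force: [1.0, 0.4, -0.2]
opening: 0.0361
grip_force: 0.0
```

>>> {"method": "arm_command", "body": {
  "moves": [
    [[-0.03, 0, 0], [0, 0, 0], 0.05],
    [[-0.06, 0, 0], [0, 0, 0], 0.05],
    [[-0.06, 0, 0], [0, 0, 0], 0.05],
    [[-0.06, 0, 0], [0, 0, 0], 0.05],
    [[-0.06, 0, 0], [0, 0, 0], 0.05]
  ]
}}

```text
time: 4.65
tool_pos: [0.5793, -0.2458, 0.2237]
tool_rot: [3.141, -0.0, 1.423]
contact_force: [0.0, 0.3, -0.1]
opening: 0.05
grip_force: 0.0
```

```bash
python3 -c "
from h import *
m=snap('wrist','w2'); to(bar+[0,0,.025]); b=np.array([np.cos(-.15+np.pi/2),np.sin(-.15+np.pi/2),0])
T=bar+[0,0,.007]
print([proj(m,T+k*.046*b).round(1) for k in(-1,0,1)], proj(m,cap))"
```

```text
t 4.7 pos [ 0.5794 -0.2456  0.2239] rot [ 3.1414e+00 -3.0000e-04  1.4231e+00] F [1.66 0.51 0.15] op 0.0501870746158826 grip 0.0
shift [ 0.0582 -0.      0.1039] turn [ 0.0002 -0.0003  0.0021]
[array([316.8, 182.9]), array([316.9, 136.3]), array([316.9,  85.1])] [ 261.19839714 -324.10195599]
```

View pics/w2.png

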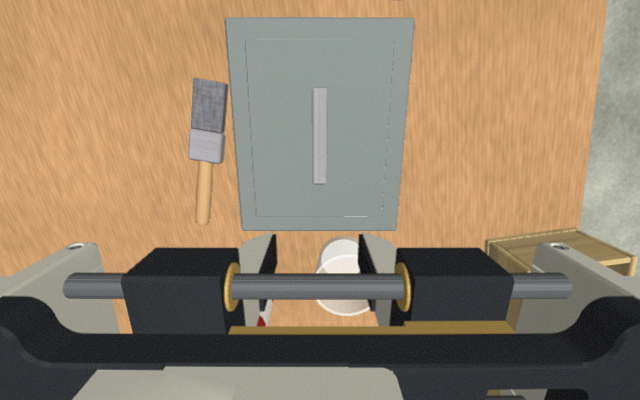

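The bar runs from (320,88) to (320,184), parallel to the fingers and about 3 px right of the prediction. The correction is y +2.5 mm and x -1.5 mm, then I descend.

>>> {"method": "arm_command", "body": {
  "moves": [
    [[0.028, 0.0025, 0], [0, 0, 0.001], 0.05],
    [[0.0565, 0.0025, 0.02], [0, 0, 0.001], 0.05],
    [[0.0565, 0.0025, 0.055], [0, 0, 0.001], 0.05],
    [[0.0565, 0.0025, 0.085], [0, 0, 0.001], 0.05],
    [[0.0565, 0.0025, 0.1], [0, 0, 0.001], 0.05]
  ]
}}

```text
time: 5.2
tool_pos: [0.5891, -0.1889, 0.1211]
tool_rot: [-3.138, -0.001, 1.423]
contact_force: [-0.6, -0.1, 0.1]
opening: 0.05
grip_force: 0.0
```

>>> {"method": "arm_command", "body": {
  "moves": [
    [[0, 0, 0.018], [0, 0, 0], 0.05],
    [[0, 0, 0.033], [0, 0, 0], 0.05],
    [[0, 0, 0.045], [0, 0, 0], 0.05],
    [[0, 0, 0.046], [0, 0, 0], 0.05],
    [[0, 0, 0.046], [0, 0, 0], 0.05]
  ]
}}

```text
time: 5.7
tool_pos: [0.5902, -0.1908, 0.0779]
tool_rot: [3.141, -0.0, 1.422]
contact_force: [0.8, -0.6, 0.0]
opening: 0.0495
grip_force: 0.0
```

```bash
python3 -c "
from h import *
to(bar-[0,0,.019])"
```

```text
t 5.7 pos [ 0.5902 -0.1908  0.0779] rot [ 3.1414e+00 -1.0000e-04  1.4215e+00] F [ 0.83 -0.61  0.02] op 0.04947671454540185 grip 0.0
shift [ 0.0025 -0.0026  0.0019] turn [ 0.0002 -0.0001  0.0005]
```

>>> {"method": "arm_command", "body": {
  "moves": [
    [[0.001, 0, 0.001], [0, 0, 0], 0.02],
    [[0.001, 0, 0.001], [0, 0, 0], 0.01],
    [[0.001, 0, 0.001], [0, 0, 0], 0.0],
    [[0.001, 0, 0.001], [0, 0, 0], 0.0],
    [[0.001, 0, 0.001], [0, 0, 0], 0.0]
  ],
  "squeeze": 20
}}

```text
time: 6.2
tool_pos: [0.5901, -0.1904, 0.0769]
tool_rot: [3.141, -0.0, 1.421]
contact_force: [-3.3, 0.8, 2.0]
opening: 0.0144
grip_force: 1.9
```

>>> {"method": "arm_command", "body": {
  "moves": [
    [[0, 0, 0], [0, 0, 0], 0],
    [[0, 0, 0], [0, 0, 0], 0],
    [[0, 0, 0], [0, 0, 0], 0],
    [[0, 0, 0], [0, 0, 0], 0],
    [[0, 0, 0], [0, 0, 0], 0]
  ],
  "squeeze": 55
}}

```text
time: 6.7
tool_pos: [0.5901, -0.1904, 0.0769]
tool_rot: [3.141, 0.0, 1.421]
contact_force: [-1.1, 0.3, 2.1]
opening: 0.0134
grip_force: 55.0
```

>>> {"method": "arm_command", "body": {
  "moves": [
    [[0, 0, -0.001], [0, 0, 0], 0],
    [[0, 0, -0.002], [0, 0, 0], 0],
    [[0, 0, -0.003], [0, 0, 0], 0],
    [[0, 0, -0.004], [0, 0, 0], 0],
    [[0, 0, -0.005], [0, 0, 0], 0]
  ]
}}

```text
time: 7.2
tool_pos: [0.5894, -0.1899, 0.0806]
tool_rot: [-3.139, -0.001, 1.421]
contact_force: [1.2, -1.3, -12.6]
opening: 0.0137
grip_force: 55.0
```

>>> {"method": "arm_command", "body": {
  "moves": [
    [[0, 0, -0.001], [0, 0, 0], 0],
    [[0, 0, -0.002], [0, 0, 0], 0],
    [[0, 0, -0.003], [0, 0, 0], 0],
    [[0, 0, -0.004], [0, 0, 0], 0],
    [[0, 0, -0.005], [0, 0, 0], 0]
  ]
}}

```text
time: 7.7
tool_pos: [0.5902, -0.1903, 0.0874]
tool_rot: [3.141, 0.0, 1.421]
contact_force: [-1.2, -0.3, -5.2]
opening: 0.0137
grip_force: 55.0
```

>>> {"method": "arm_command", "body": {
  "moves": [
    [[0, 0, -0.001], [0, 0, 0], 0],
    [[0, 0, -0.002], [0, 0, 0], 0],
    [[0, 0, -0.003], [0, 0, 0], 0],
    [[0, 0, -0.004], [0, 0, 0], 0],
    [[0, 0, -0.005], [0, 0, 0], 0]
  ]
}}

```text
time: 8.2
tool_pos: [0.5907, -0.1904, 0.0922]
tool_rot: [3.14, 0.0, 1.421]
contact_force: [0.2, 0.0, -2.7]
opening: 0.0135
grip_force: 55.0
```

>>> {"method": "arm_command", "body": {
  "moves": [
    [[0, 0, -0.003], [0, 0, 0], 0],
    [[0, 0, -0.007], [0, 0, 0], 0],
    [[0, 0, -0.011], [0, 0, 0], 0],
    [[0, 0, -0.014], [0, 0, 0], 0],
    [[0, 0, -0.016], [0, 0, 0], 0]
  ]
}}

```text
time: 8.7
tool_pos: [0.5903, -0.1904, 0.1082]
tool_rot: [3.141, 0.0, 1.421]
contact_force: [0.4, 0.4, -1.8]
opening: 0.0137
grip_force: 55.0
```

>>> {"method": "arm_command", "body": {
  "moves": [
    [[0, 0, 0], [0, 0, 0], 0],
    [[0, 0, 0], [0, 0, 0], 0],
    [[0, 0, 0], [0, 0, 0], 0],
    [[0, 0, 0], [0, 0, 0], 0],
    [[0, 0, 0], [0, 0, 0], 0]
  ]
}}

```text
time: 9.2
tool_pos: [0.5901, -0.1903, 0.1076]
tool_rot: [-3.141, -0.0, 1.421]
contact_force: [-0.4, -0.0, -2.6]
opening: 0.0137
grip_force: 55.0
```

```bash
python3 -c "
from h import *
snap('scene','s2'); snap('wrist','w3'); snap('top','t2');to([.5901,-.1904,.1079])
a=cv2.imread('pics/s2.png')[150:300,190:390];b=cv2.imread('pics/t2.png')[130:230,285:425]
cv2.imwrite('pics/c.png',np.vstack([cv2.resize(a,(400,300)),cv2.resize(b,(400,286))]))"
```

```text
t 9.35 pos [ 0.5901 -0.1903  0.1076] rot [-3.1414e+00 -1.0000e-04  1.4208e+00] F [ 0.12 -0.77 -3.16] op 0.013335220247559221 grip 54.99929666519165
shift [-0.0001  0.     -0.0003] turn [-0.0002 -0.0001 -0.0002]
```

View pics/c.png

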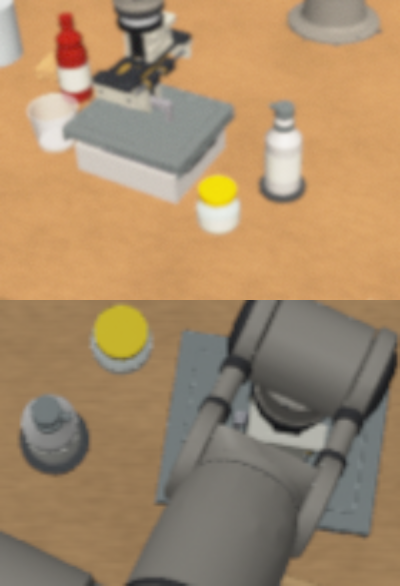

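View pics/w3.png

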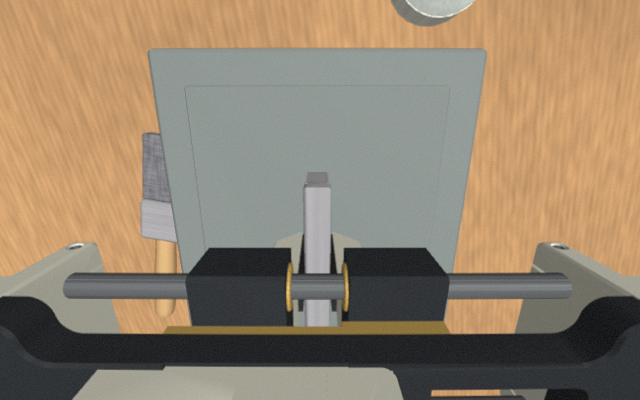

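The pictures show the lid held above the box, the cap sprung back up, and the other objects undisturbed. In the wrist view the lid's far corners are at (150,50) and (485,50). I'll check level against the prediction.

```bash
python3 -c "
from h import *
m=robot.camera_model('wrist'); x=np.array([np.cos(-.15),np.sin(-.15),0]);y=np.array([-x[1],x[0],0])
for z in(.084,.094,.104):
  C=np.array([.590,-.189,z]); print(z,[proj(m,C+s*.095*x+.115*y).round(1) for s in(-1,1)],proj(m,C+[0,0,.039]+.046*y).round(1))
print(robot.observe()['torque'])"
```

```text
0.084 [array([151. ,  48.2]), array([481.3,  48.1])] [316.2 180.7]
0.094 [array([140.7,  44.3]), array([491.5,  44.2])] [316.1 185.5]
0.104 [array([129.1,  39.8]), array([503. ,  39.7])] [316.1 191.1]
[-0.07906153  0.05152684  0.03962624]
```

```bash
python3 -c "
from h import *
from scipy.optimize import least_squares
im=cv2.imread('pics/w3.png').astype(float); s=im[:,:,2]-im[:,:,0]; s=cv2.GaussianBlur(s,(3,3),0)
m=robot.camera_model('wrist')
def cross(a):
    i=np.where((a[:-1]-20)*(a[1:]-20)<0)[0]; return [round(k+(a[k]-20)/(a[k]-a[k+1]),1) for k in i]
for r in(60,80,100,120): print(r,cross(s[r])) 
for c in(200,260,320,360): print('c',c,cross(s[:,c])[:3])
L=[];
for r in range(60,125,8):
    k=cross(s[r]); l=[q for q in k if 120<q<200]; h=[q for q in k if 430<q<520]
    if l and r<125:L.append((-1,l[-1],r))
    if h:L.append((1,h[0],r))
for c in(180,220,260,300,340): L.append((0,c,cross(s[:,c])[0]))
def res(p):
    R=Ro.from_euler('xyz',[p[0],p[1],-.15+p[2]]); P0=np.array([.590+p[3],-.1895+p[4],.1255]); out=[]
    # pivot = bar centre; lid top 32+... below
    for k,u,v in L:
        c,d=ray(m,u,v); ri=R.inv(); c=ri.apply(c-P0); d=ri.apply(d); q=c+d*((-.032)-c[2])/d[2]
        out.append(1e3*(q[0]-k*.095 if k else q[1]-.115))
    return out+[p[3]*300,p[4]*300]
f=least_squares(res,[0]*5); print(f.x,np.round(f.fun,1))
"
```

```text
60 [np.float64(148.8), np.float64(485.2)]
80 [np.float64(151.9), np.float64(482.1)]
100 [np.float64(155.0), np.float64(478.9)]
120 [np.float64(158.1), np.float64(475.8)]
c 200 [np.float64(48.6), np.float64(325.0), np.float64(334.4)]
c 260 [np.float64(48.4), np.float64(325.2), np.float64(334.7)]
c 320 [np.float64(48.4), np.float64(325.4), np.float64(334.7)]
c 360 [np.float64(48.4), np.float64(320.2), np.float64(334.7)]
[-0.04757528 -0.00139653 -0.00178689  0.00020555  0.00086461] [-0.4  0.5 -0.3  0.3 -0.2  0.1 -0.1  0.   0.  -0.   0.2 -0.1  0.2 -0.4
  0.5 -0.4  0.6 -0.5  0.  -0.   0.   0.   0.   0.1  0.3]
```

The fit suggests a tilt of about 0.05 rad about the bar's cross axis. I'll run the same fit on the picture taken with the lid shut to find any calibration bias.

```bash
python3 -c "
from h import *
from scipy.optimize import least_squares
m3=robot.camera_model('wrist'); s3=robot.observe()
R3=Ro.from_euler('xyz',s3['tool_rot']).as_matrix(); p3=s3['tool_pos']
R2=Ro.from_euler('xyz',[3.1414,-.0003,1.4231]).as_matrix(); p2=np.array([.5794,-.2456,.2239])
Rc=np.array(m3['R']); M=Rc@R3; o=Rc@p3+m3['t']  # tool->cam
m2=dict(m3); m2['R']=M@R2.T; m2['t']=o-m2['R']@p2
def cross(a):
    i=np.where((a[:-1]-20)*(a[1:]-20)<0)[0]; return [k+(a[k]-20)/(a[k]-a[k+1]) for k in i]
def fit(f,m,rows,cl,cr,cols,zb,xy):
    im=cv2.imread(f).astype(float); s=cv2.GaussianBlur(im[:,:,2]-im[:,:,0],(3,3),0); L=[]
    for r in rows:
        k=cross(s[r]); l=[q for q in k if cl[0]<q<cl[1]]; h=[q for q in k if cr[0]<q<cr[1]]
        if l:L.append((-1,l[-1],r))
        if h:L.append((1,h[0],r))
    for c in cols: L.append((0,c,cross(s[:,c])[0]))
    def res(p):
        R=Ro.from_euler('xyz',[p[0],p[1],-.15+p[2]]); P=np.array([xy[0]+p[3],xy[1]+p[4],zb+p[5]]); out=[]
        for k,u,v in L:
            c,d=ray(m,u,v); ri=R.inv(); c=ri.apply(c-P); d=ri.apply(d); q=c+d*(-.032-c[2])/d[2]
            out.append(1e3*(q[0]-k*.095 if k else q[1]-.115))
        return out+[p[3]*300,p[4]*300,p[5]*500]
    g=least_squares(res,[0]*6); print(f,len(L),g.x.round(4),abs(g.fun).max())
fit('pics/w2.png',m2,list(range(28,70,6))+list(range(170,220,8)),(222,246),(390,418),(250,290,350,390),.095,(.590,-.1895))
fit('pics/w2.png',m2,list(range(28,100,6)),(222,246),(390,418),(250,290,350,390),.095,(.590,-.1895))
fit('pics/w3.png',m3,range(60,125,8),(120,200),(430,520),(180,220,260,300,340),.1258,(.590,-.1895))
"
```

```text
pics/w2.png 32 [ 0.0043  0.0044  0.0004  0.0003 -0.0007 -0.0062] 3.1033942238637646
pics/w2.png 28 [-0.0438  0.0011  0.0003  0.0005  0.0015 -0.003 ] 1.479543553420346
pics/w3.png 23 [-0.0368 -0.002  -0.0013  0.0001  0.0005 -0.0013] 0.6484221438159864
```

With the lid shut, the same fit gives -0.044, against -0.037 now. The apparent tilt is therefore bias, and the lid is level to about 0.01 rad. It is 31 mm up and still, so I'll hand in.

```bash
python3 -c "
from cell import robot
print(robot.hand_in())"
```

```text
the job is handed in; nothing more can be done
None
```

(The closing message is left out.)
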